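# Hitch the specimen sled to the bench dock pin

## Task

Take the small metal sled that carries the specimen pot by its upright grip post and push the mouth of its hook straight onto the dock's headed pin until the pin is fully home and the sprung latch flips shut behind it. Then pull the sled gently back, with about 10 N, to prove that the latch holds the pin, and leave it hitched and let go, lying flat with the pot standing in its pocket. Be gentle (never more than 25 N between hook and pin) and leave the other things on the bench where they are.

Things in the scene. Friction and masses are not known exactly. Their poses are not given: they have to be found in the camera images.
- sled_grip (a point): Middle of the sled's grip, 42 mm above the bench when the sled lies flat: an upright grey plastic post, 16 (x) by 20 (y) mm, its top 65 mm above the bench, on a 24 x 32 mm foot that ends 10 mm above the bench. Axes as the sled's: x = the way the hook's mouth looks, y = to its left, z up along the post. Free at both y sides; the pot stands behind it.
- sled: The loose sled, 0.45 kg, bare metal; origin on its underside, straight below the grip post. Deck 6 mm thick, flat on the bench, x = -95 to +12 mm, 70 mm wide. Pot pocket 60 x 60 mm, walls 20 mm high, centred at x = -62 mm. Hook: steel fork in front, x = 6 to 102 mm, 60 mm wide over the tips, 9 to 21 mm above the bench.
- sled_seat (a point): The place in the hook's slot where the pin's axis lies when fully home: 52 mm ahead of the grip post's axis along the sled's x, 15 mm above the bench; axes as the sled's. The slot lies along the sled's x axis, is 16 mm wide, ends 6 mm behind this point and opens 29 mm ahead of it into a flared lead-in, about 44 mm wide inside at the tips (48 mm ahead).
- latch (a joint): Sprung dark steel latch finger in the hook, hinged at the right of the mouth. 0 rad = shut, slanting inward across the slot. The pin pushes it in and aside (0.4 to 0.7 rad), which takes about 3 to 6 N; it springs back to 0 behind the pin only in the last 2 to 4 mm before the pin is home. Shut, it stops the pin after 5 to 8 mm of pulling back and bears a firm pull.
- dock: Fixed dock: aluminium foot plate 68 x 60 x 4 mm, x = -22 to +46 mm. Origin on the bench under the middle of its dark slot; x = the slot and the way the hook is pushed on. On y = 0 stands a steel pin, 12 mm diameter, with a 24 mm head 30 to 36 mm above the bench; the hook must pass under the head. The pin is clamped up to 14 mm either way of the origin along x: not measured, see or feel it.
- pot_mid (a point): Specimen pot with a yellow lid, 49 mm in diameter and 65 mm high (0.075 kg), standing loose in the sled's pocket with its foot 6 mm above the bench; the point is 30 mm above its foot on its axis (its z axis).
- timer: White bench timer, 32 x 66 x 67 mm, to be left alone; origin at the middle of the underside. Also to be left alone, lying at the bench's front edge within 0.33 m of the robot's axis or close by: a black mouse (39 mm high), two cassettes, forceps and a slide mailer (all under 16 mm high); and the shut laptop behind.
- spare_pot: Specimen pot with a white lid, 49 mm wide, 65 mm high, standing on the bench, to be left alone; origin at the middle of the underside.

How it is judged:
By the outcome, as a careful person would: the job done as asked, in the order asked, and still so for the second after the job is handed in, with the robot touching nothing.
It also fails if it takes over 58 s, if anything falls off the work surface, if the arm or the gripper's body presses on something with over 40 N, if the wrist force passes 120 N, or if a joint passes its speed limit or range.

## Robot

A 6-joint arm with a two-finger parallel gripper is mounted at the origin on a cart in front of the work surface, level with it; the furniture and walls round the work are solid. World frame = base frame: x ahead of the robot, y to its left, z up, the work surface at z = 0. Lengths are in m, angles in degrees, forces in N, time in s.
With the tool pointing down it reaches from about 0.3 to 0.75 m from the base axis. Payload 8.5 kg.
Tool frame: the origin (TCP) lies midway between the tips of the shut fingers; the grasp point (between the pads) lies 19 mm behind it (env.tcp_to_grasp is the z of the grasp point in the tool frame, in m); z points along the fingers, y is the line along which they close (so a half turn about z gives the same grasp; the last joint's range is limited). The gripper opens to 85 mm and grips with 20 to 120 N. Pads are 22 mm wide; open, the fingers measure 114 mm over their backs; the gripper's body (76 mm by 85 mm) begins 54 mm behind the grasp point. The pads swing forward as they close: fully open they stand 13 mm farther back than shut.
Start: joints at [58.023, 21.807, 74.336, -0, 83.858, -12.336], TCP at [0.185, 0.518, 0.231] pointing down, gripper open.
Joint ranges: [-178.18, 178.18], [-50.72, 133.34], [12.68, 142.11], [-81.47, 261.47], [9.98, 163.14], [-165.26, 165.26]. Speed limits (degrees/s): [136.94, 136.94, 180, 180, 180, 180].

## Interface

Orientations are given as a 3x3 rotation matrix whose columns are the frame's x, y, z axes.
In Python, from rig import env, imaging, job, models gives the robot as it stands. The module is installed in compiled form; this text tells all that it offers.
- The arm moves only by the tool jog_arm, never from a script. Its argument "plan" is text: rows parted by semicolons, each of 7 numbers parted by spaces: the turn, a rotation vector about the tool's x, y, z in degrees, then the shift along the tool's x, y, z in cm, then the closure in counts, from 0 (fully open) to 255 (shut). In form: rx ry rz x y z claw; .... A call has 1 to 10 rows; each row shifts and turns the commanded pose from where the row before left it, along the tool's axes as they then stand; what a row does not reach is not made up. A row lasts 1/12 s, in which the tool goes at most 41.7 mm and 7.16 degrees, less where a joint would pass 70% of its speed; a pose out of reach is approached as far as the arm can. A call with a gripper value outside its range is refused whole. The fingers move at their own pace and stop on an object; "grip_force" is the grip in N (left out, the last holds). Time passes only in rows, so rows that do not move let the fingers close. It gives the time, the measured TCP pose, the force, the opening and the grip force at its end, in the units of the state.
- env.observe(): the state, without advancing time (a new reading comes with each control period).
- imaging.get_image(name): name is "scene" or "side" or "wrist"; returns a dict with "pixels" (400x640x3 uint8, red, green, blue), "depth" (400x640 float32, m along the optical axis (not along the pixel's ray), 0 where there is no reading), "fov_y" (degrees; the focal length in pixels is half the picture's height over the tangent of half this angle, whatever the lens; pixels are square), "cx", "cy" (the principal point, pixels), "distortion" ([k1, k2, p1, p2, k3] as OpenCV has them; the pictures are not rectified), "world_from_camera" (4x4, takes a point from camera to world coordinates). Camera axes: x right, y down, z forward; pixel columns grow to the right and rows downward; lengths in m; the calibration is good to about 2 mm. A picture is of the moment at which its call begins.
- job.close_job(): hands the job in; it is judged then, once.
Trained networks look in the newest picture that a camera, given by its name, has taken for a name from the list of things; names that differ only in an ending like _2 or _b are one class to them, and where a whole thing is asked for, a point or a joint stands for the part that bears it (a point fixed in the world has none). Each returns a list of dicts, best first, with "confidence" (0 to 1); they miss things now and then, are a little off and sometimes report something else, mostly with a low value. They report only what shows in the picture. A call takes as long as a camera call.
- models.outline_of(camera, query): "region" (400x640 bool, what is visible of it) and "bbox" ([centre column, centre row, width, height] in pixels, round what is visible of it).
- models.tip_of(camera, query): "at" ([column, row] in pixels: a listed point, or the origin of a listed thing).
The state is a dict: "time_s": time; "q": joint angles; "qvel": joint speeds; "joint_efforts": joint torques, N m; "position": TCP position; "tool_rot": TCP orientation; "ft_force": force on the tool from outside, world axes, zero at the start; "wrist_torque": the same for the moment, N m; "grip_width": finger opening in m; "gripper_force": force on a finger pad.
Only numpy, scipy, OpenCV 4.12 (cv2) and the standard library are available. Lean on these libraries where they do the work, as an engineer would, in place of code of your own. Each camera call takes 0.05 s, during which the arm holds its last target. There are 200 camera calls.

## Working session

There is one attempt and no reset: what is moved stays moved. The work goes in short steps, Python scripts to look and compute and a tool call to move; the robot and the scene stay as the last step left them, time stands still between calls to the robot, and variables do not carry over. Pictures are saved under pics/ and viewed, at most 10 in all, crops included, and the job is handed in when it is done.

Besides the shell and the picture viewer there is one more tool, called after "Request:" as name(argument=value, ...) on one line, values as JSON. jog_arm: Moves the arm, as the interface text tells. Its arguments: {"type":"object","properties":{"plan":{"type":"string"},"grip_force":{"type":"number"}},"required":["plan"]}

```bash
mkdir -p pics; cat > h.py <<'E'
import numpy as np, cv2
from rig import env, imaging, job, models
def K(im):
    f=200/np.tan(np.radians(im["fov_y"])/2)
    return np.array([[f,0,im["cx"]],[0,f,im["cy"]],[0,0,1.]])
def ray(im,uv):
    p=cv2.undistortPoints(np.array([[uv]],float),K(im),np.array(im["distortion"],float))[0,0]
    T=np.array(im["world_from_camera"]); return T[:3,3],T[:3,:3]@np.array([p[0],p[1],1.])
def at_z(im,uv,z):
    o,d=ray(im,uv); return o+d*(z-o[2])/d[2]
def at_depth(im,uv):
    o,d=ray(im,uv); return o+d*im["depth"][int(uv[1]),int(uv[0])]
def cloud(im,mask=None):
    h,w=im["depth"].shape; v,u=np.mgrid[:h,:w]
    m=im["depth"]>0
    if mask is not None: m&=mask
    p=cv2.undistortPoints(np.stack([u[m],v[m]],1)[:,None].astype(float),K(im),np.array(im["distortion"],float))[:,0]
    c=np.c_[p,np.ones(len(p))]*im["depth"][m][:,None]
    T=np.array(im["world_from_camera"]); return c@T[:3,:3].T+T[:3,3]
def save(im,n,box=None,s=1):
    a=im["pixels"][...,::-1]
    if box: a=a[box[1]:box[3],box[0]:box[2]]
    cv2.imwrite("pics/"+n,cv2.resize(a,None,fx=s,fy=s))
E
python3 - <<'E'
from h import *
np.set_printoptions(precision=4,suppress=True)
s=env.observe(); print(s["position"],s["tool_rot"],env.tcp_to_grasp,s["ft_force"])
Z=dict(sled_grip=.042,sled=0,sled_seat=.015,dock=0,pot_mid=.036,timer=0,spare_pot=0,latch=.015)
ims=[]
for c in("scene","side","wrist"):
    im=imaging.get_image(c); ims.append(im["pixels"][...,::-1])
    print(c,np.array(im["world_from_camera"])[:3,3])
    save(im,c+"0.png")
    for q in Z:
        for r in models.tip_of(c,q)[:2]: print(c,q,round(r["confidence"],2),np.round(r["at"]),at_z(im,r["at"],Z[q]))
E
```

```text
[0.1847 0.5177 0.2307] [[-0.9418  0.3362 -0.0008]
 [ 0.3362  0.9418 -0.0013]
 [ 0.0003 -0.0015 -1.    ]] -0.0187 [0.068  0.024  0.2896]
scene [-0.0398 -0.5401  0.6013]
scene sled_grip 0.91 [262. 200.] [ 0.4557 -0.1148  0.042 ]
scene sled 0.78 [262. 217.] [ 0.4501 -0.1147  0.    ]
scene sled_seat 0.78 [280. 224.] [ 0.439  -0.1688  0.015 ]
scene dock 0.79 [353. 245.] [ 0.4703 -0.3115  0.    ]
scene pot_mid 0.74 [234. 192.] [ 0.4531 -0.0468  0.036 ]
scene timer 0.89 [397. 230.] [ 0.5463 -0.3688  0.    ]
scene timer 0.73 [259. 200.] [ 0.4886 -0.0797  0.    ]
scene spare_pot 0.88 [409. 209.] [ 0.6157 -0.3674  0.    ]Traceback (most recent call last):
  File "<stdin>", line 11, in <module>
ValueError: it knows: dock, pot_mid, sled, sled_grip, sled_seat, spare_pot, timer
```

```bash
python3 - <<'E'
from h import *
np.set_printoptions(precision=4,suppress=True)
Z=dict(sled_grip=.042,sled=0,sled_seat=.015,dock=0,pot_mid=.036,timer=0,spare_pot=0)
for c in("side","wrist"):
    im=imaging.get_image(c)
    print(c,np.array(im["world_from_camera"])[:3,3])
    save(im,c+"0.png")
    for q in Z:
        for r in models.tip_of(c,q)[:2]: print(c,q,round(r["confidence"],2),np.round(r["at"]),at_z(im,r["at"],Z[q]))
E
```

```text
side [ 0.3129 -0.5845  0.8003]
side sled_grip 0.89 [271. 176.] [ 0.4473 -0.1182  0.042 ]
side sled 0.62 [269. 184.] [ 0.4407 -0.1097  0.    ]
side sled_seat 0.57 [278. 200.] [ 0.4376 -0.1668  0.015 ]
side sled_seat 0.45 [262. 155.] [ 0.46   -0.0362  0.015 ]
side dock 0.56 [392. 237.] [ 0.6115 -0.3657  0.    ]
side pot_mid 0.74 [261. 152.] [ 0.4586 -0.0425  0.036 ]
side timer 0.9 [373. 248.] [ 0.5606 -0.3659  0.    ]
side spare_pot 0.81 [392. 235.] [ 0.6137 -0.3621  0.    ]
wrist [0.118  0.5414 0.3743]
```

View pics/scene0.png

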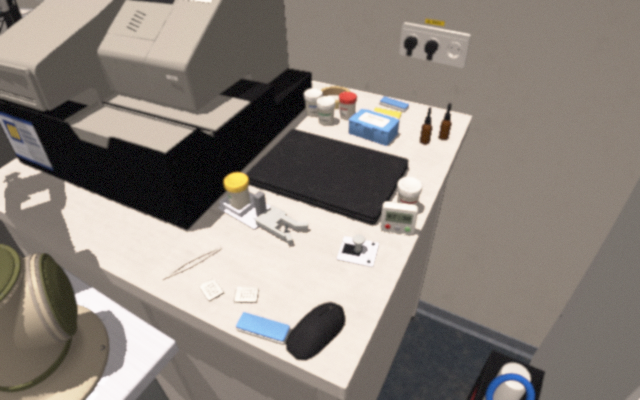

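View pics/side0.png

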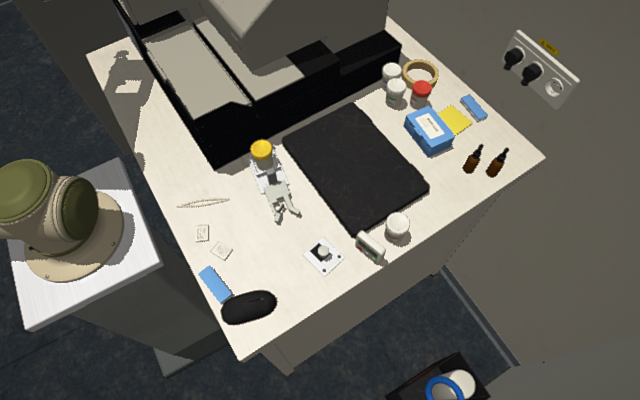

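The scene shows the sled (post about (262,200)) with its hook pointing toward the dock plate (about (358,248)), the timer and spare pot right behind the dock, and the mouse at (316,330). The big machine fills the left. The side view agrees: post (271,176), dock (322,255). Its "dock" report there was really the spare pot.

```bash
python3 - <<'E'
from h import *
np.set_printoptions(precision=4,suppress=True,linewidth=150)
P=[]
for c in("scene","side"):
    im=imaging.get_image(c); C=cloud(im); P.append(C)
    for q in("sled","dock","timer","spare_pot"):
        for r in models.outline_of(c,q)[:2]:
            c3=cloud(im,r["region"]); print(c,q,round(r["confidence"],2),r["bbox"],np.median(c3,0),c3[:,:2].min(0),c3[:,:2].max(0),c3[:,2].max())
    m=(abs(C[:,0]-.47)<.05)&(abs(C[:,1]+.31)<.05)
    D=C[m]; h=D[(D[:,2]>.025)&(D[:,2]<.045)]; print("head",len(h),h.mean(0) if len(h) else 0)
    S=C[(abs(C[:,0]-.45)<.06)&(abs(C[:,1]+.11)<.1)]
    post=S[(S[:,2]>.058)&(S[:,2]<.068)&(S[:,1]<-.09)]; print("post top",len(post),post.mean(0))
    lid=S[(S[:,2]>.068)&(S[:,2]<.075)]; print("lid",len(lid),lid.mean(0))
P=np.concatenate(P)
print("max height cm grid rows y from .65 to -.45 step .05, cols x .1...0.8 step .05")
for y in np.arange(.65,-.46,-.1):
    print(round(y,2),[int(100*P[(abs(P[:,0]-x)<.025)&(abs(P[:,1]-y)<.05),2].max(initial=-.09)) for x in np.arange(.1,.85,.05)])
E
```

```text
scene sled 0.61 [263.6, 217.7, 87.7, 55.6] [ 0.4374 -0.1246  0.02  ] [ 0.4048 -0.2198] [ 0.5158 -0.0074] 0.06763026281036277
scene dock 0.74 [357.3, 248.2, 36.8, 35.3] [ 0.4542 -0.3298  0.0046] [ 0.4225 -0.3661] [ 0.4938 -0.2875] 0.03980101177795947
scene timer 0.76 [399.7, 220.0, 41.2, 33.6] [ 0.5375 -0.3722  0.0432] [ 0.5265 -0.4029] [ 0.5571 -0.3391] 0.07008144576408182
scene spare_pot 0.69 [410.9, 190.5, 25.8, 24.4] [ 0.6018 -0.364   0.0641] [ 0.5888 -0.3851] [ 0.6378 -0.3378] 0.0685841240293632
head 119 [ 0.4571 -0.3266  0.0359]
post top 82 [ 0.4441 -0.1186  0.0638]
lid 296 [ 0.4531 -0.0573  0.0714]
side sled 0.66 [272.8, 185.1, 52.7, 73.5] [ 0.4407 -0.1269  0.0202] [ 0.4063 -0.2221] [ 0.4917 -0.014 ] 0.06810275659302933
side dock 0.75 [321.9, 255.8, 38.3, 39.1] [ 0.4564 -0.3326  0.0045] [ 0.4231 -0.3668] [ 0.4965 -0.2911] 0.03955562712286076
side timer 0.86 [371.6, 245.8, 28.2, 34.2] [ 0.5402 -0.3759  0.0571] [ 0.5271 -0.4042] [ 0.5595 -0.3419] 0.07157536402733466
side spare_pot 0.78 [396.2, 228.3, 19.5, 30.6] [ 0.6079 -0.369   0.0641] [ 0.5893 -0.3889] [ 0.6622 -0.3288] 0.0687
[... 212 characters left out ...]
-9, -9, -9, -9, -9, -9, -9, -9, -9, -9, -9, -9, -9]
0.55 [-9, 0, 0, 0, 20, 30, 31, 32, 34, 34, -9, -9, -9, -9, -9]
0.45 [-9, 25, 24, 0, 28, 30, 31, 32, 33, 34, -9, -9, -9, -9, -9]
0.35 [-9, 0, 0, 0, 28, 29, 31, 32, 33, 34, 34, 33, -9, -9, -9]
0.25 [-9, -9, 0, 0, 19, 19, 15, 15, 28, 31, 34, 33, -9, -9, -9]
0.15 [0, 0, 0, 0, 0, 19, 15, 15, 28, 31, 34, 35, 15, 22, 30]
0.05 [18, 0, 0, 0, 0, 19, 15, 16, 27, 31, 34, 35, 34, 33, 31]
-0.05 [19, 0, 0, 0, 0, 19, 19, 19, 14, 3, 3, 3, 3, 3, 6]
-0.15 [0, 0, 0, 1, 1, 0, 2, 6, 3, 3, 3, 3, 3, 3, 4]
-0.25 [-9, -9, 2, 2, 0, 0, 2, 2, 1, 3, 3, 3, 3, 3, 4]
-0.35 [-9, -9, 1, 3, 4, 2, 0, 3, 0, 7, 6, 6, 3, 3, 0]
-0.45 [-9, -9, 0, 0, 0, 0, 0, 0, 0, 6, 0, 0, 0, 0, 0]
```

Request:
jog_arm(plan="0 0 0 0 0 -4 0; 0 0 0 0 -1 -4 0; 0 0 0 0 -2 -3.5 0; 0 0 0 0 -3 -3 0; 0 0 0 0 -3 -3 0; 0 0 0 0 -3 -3 0; 0 0 5 -3.8 0 0 0; 0 0 5 -3.8 0 0 0; 0 0 5 -3.8 0 0 0; 0 0 5 -3.8 0 0 0")

```text
time_s: 2.53
position: [0.2809, 0.3365, 0.4347]
tool_rot: [[-0.768, 0.641, 0.0], [0.641, 0.768, 0.0], [-0.0, 0.0, -1.0]]
ft_force: [0.3, 1.5, 0.4]
grip_width: 0.0852
gripper_force: 0.0
```

Request:
jog_arm(plan="0 0 5 -3.8 0 0 0; 0 0 5 -3.8 0 0 0; 0 0 5 -3.8 0 0 0; 0 0 5 -3.8 0 0 0; 0 0 5 -3.8 0 0 0; 0 0 5 -3.8 0 0 0; 0 0 5 -3.8 0 0 0; 0 0 5 -3.8 0 0 0; 0 0 5 -3.8 0 0 0; 0 0 5 -3.8 0 0 0")

```text
time_s: 3.37
position: [0.452, 0.0101, 0.4345]
tool_rot: [[-0.002, 1.0, -0.0], [1.0, 0.002, 0.0], [0.0, -0.0, -1.0]]
ft_force: [0.8, -0.3, 0.2]
grip_width: 0.0853
gripper_force: 0.0
```

Request:
jog_arm(plan="0 0 2 -4 0 0 0; 0 0 2 -4 0 0 0; 0 0 2 -4 0 0 0; 0 0 2 -4 0 0 0; 0 0 2 -4 0 1 0; 0 0 0 -4 1 2 0; 0 0 0 -3 2 3 0; 0 0 0 0 2 2 0; 0 0 0 0 0 0 0; 0 0 0 0 0 0 0")

```text
time_s: 4.2
position: [0.4748, -0.2574, 0.3588]
tool_rot: [[0.167, 0.986, -0.002], [0.986, -0.167, 0.002], [0.002, -0.002, -1.0]]
ft_force: [-0.7, 0.2, 1.1]
grip_width: 0.0856
gripper_force: 0.0
```

```bash
python3 - <<'E'
from h import *
np.set_printoptions(precision=4,suppress=True)
Z=dict(sled_grip=.042,sled=0,sled_seat=.015,dock=0,pot_mid=.036)
im=imaging.get_image("wrist"); save(im,"w1.png")
print(np.array(im["world_from_camera"])[:3],env.observe()["position"])
for q in Z:
    for r in models.tip_of("wrist",q)[:2]: print(q,round(r["confidence"],2),np.round(r["at"]),at_z(im,r["at"],Z[q]))
C=cloud(im); np.save("C1.npy",C)
E
```

```text
[[ 0.9861 -0.1594 -0.0468  0.4862]
 [-0.1661 -0.9478 -0.2721 -0.1886]
 [-0.0009  0.2761 -0.9611  0.5019]] [ 0.4747 -0.2571  0.3605]
sled_grip 0.6 [280.  46.] [ 0.4468 -0.117   0.042 ]
sled 0.69 [282.  50.] [ 0.4446 -0.1169  0.    ]
sled_seat 0.6 [286.  91.] [ 0.4413 -0.1719  0.015 ]
sled_seat 0.22 [417. 197.] [ 0.604  -0.3527  0.015 ]
dock 0.87 [312. 186.] [ 0.4523 -0.314   0.    ]
dock 0.19 [419. 200.] [ 0.6101 -0.3635  0.    ]
```

View pics/w1.png

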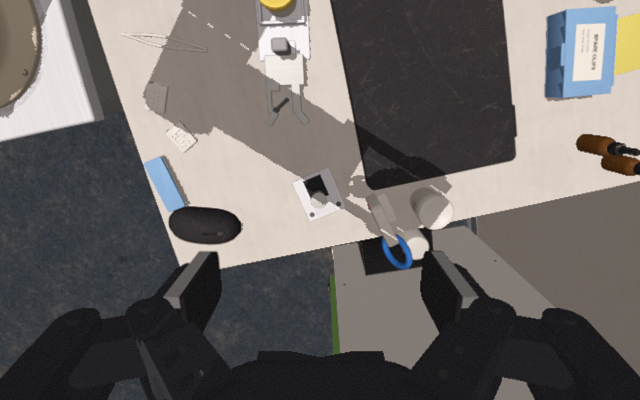

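The wrist view shows the post at (280,46), fork opening downward with tips near (270,122) and (305,120), and the dock plate at (318,194), turned about 20-25° with its dark slot at (318,183) and head at (321,199).

```bash
python3 - <<'E'
from h import *
np.set_printoptions(precision=4,suppress=True)
im=imaging.get_image("wrist")
save(im,"w1d.png",(260,140,380,230),6)
r=models.outline_of("wrist","dock")[0]; print(r["confidence"],r["bbox"])
cs,_=cv2.findContours(r["region"].astype(np.uint8),0,2); c=max(cs,key=cv2.contourArea)[:,0]
w=np.array([at_z(im,p,.004) for p in c]); print("dock rect",cv2.minAreaRect((w[:,:2]*1000).astype(np.float32)))
D=cloud(im); m=(abs(D[:,0]-.457)<.05)&(abs(D[:,1]+.328)<.05); D=D[m]
h=D[(D[:,2]>.03)&(D[:,2]<.045)]; print("head",len(h),h.mean(0),cv2.minEnclosingCircle((h[:,:2]*1000).astype(np.float32)), np.median(D[D[:,2]<.02,2]))
r=models.outline_of("wrist","sled")[0]; print(r["confidence"],r["bbox"])
C=cloud(im,r["region"]); 
for lo,hi in((.001,.012),(.012,.028),(.055,.07)):
    S=C[(C[:,2]>lo)&(C[:,2]<hi)]; print(lo,len(S),S.mean(0),cv2.minAreaRect((S[:,:2]*1000).astype(np.float32)))
S=C[(C[:,2]>.014)&(C[:,2]<.026)&(C[:,1]<-.13)]; 
print("fork",len(S),S.mean(0))
for y in np.arange(-.21,-.13,.01):
    s=S[abs(S[:,1]-y)<.004,0]; 
    if len(s): print(round(y,3),s.min(),s.max(),np.sort(s)[np.argmax(np.diff(np.sort(s)))] if len(s)>1 else 0,np.diff(np.sort(s)).max() if len(s)>1 else 0)
E
```

```text
0.98 [316.2, 192.8, 50.7, 52.9]
dock rect ((459.34002685546875, -326.948974609375), (61.30131912231445, 67.06425476074219), 14.22862720489502)
head 204 [ 0.4596 -0.3265  0.0362] ((459.4369201660156, -326.87652587890625), 11.709694862365723) 0.0009418982991387104
0.69 [281.4, 62.6, 57.4, 125.2]
0.001 1781 [ 0.4519 -0.0954  0.0064] ((445.8717346191406, -133.42340087890625), (161.49502563476562, 70.43024444580078), 83.39988708496094)
0.012 2277 [ 0.4427 -0.1484  0.0207] ((444.56597900390625, -136.88571166992188), (160.39968872070312, 59.98366928100586), 82.85143280029297)
0.055 240 [ 0.4472 -0.1183  0.0643] ((444.8731994628906, -95.88481140136719), (20.206457138061523, 64.0517349243164), 5.861893653869629)
fork 1751 [ 0.4411 -0.1642  0.021 ]
-0.21 0.4053879319359619 0.46378568853705093 0.4183081510523163 0.031145718400967193
-0.2 0.40771042147480596 0.4584905904881796 0.42435746674364083 0.020535593199664248
-0.19 0.4115950442759023 0.45755561772544784 0.43781272255416454 0.007675810228743363
-0.18 0.4120093292476635 0.4591944546301938 0.4189120357799897 0.01534226110571929
-0.17 0.4137881612055708 0.46524276464482334 0.4322038432610532 0.01590982080267256
-0.16 0.41461566645369086 0.4675477522990854 0.4171610055201239 0.0005969557318024621
-0.15 0.4158498676119629 0.46892451461303214 0.4158498676119629 0.0006799250667162693
-0.14 0.4177179984791436 0.47065748498456594 0.4180228889908674 0.0010954684359049116
```

View pics/w1d.png

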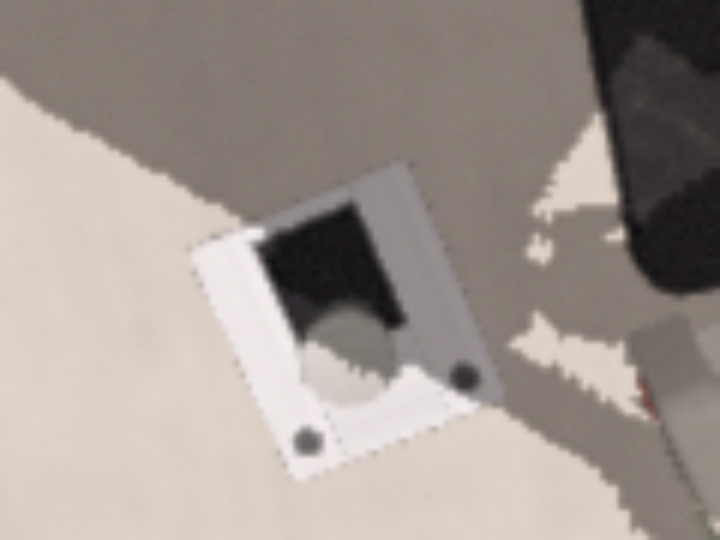

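The crop shows the plate corners at about (190,250), (405,160), (500,405) and (295,480), with the head (350,355) at the rear end of the dark slot. That puts the pin at the far end of the slot, about 12 mm past the origin.

```bash
python3 - <<'E'
from h import *
np.set_printoptions(precision=4,suppress=True)
im=imaging.get_image("wrist")
c=np.array([at_z(im,(260+u/6-.4,140+v/6-.4),.004) for u,v in((190,250),(405,160),(500,405),(295,480))])[:,:2]
print(c,c.mean(0)); ax=(c[3]+c[2]-c[0]-c[1])/2; ay=(c[1]+c[2]-c[0]-c[3])/2
print(np.degrees(np.arctan2(ax[1],ax[0])),np.degrees(np.arctan2(ay[1],ay[0])),np.linalg.norm(ax),np.linalg.norm(ay))
P=np.concatenate([cloud(imaging.get_image(k)) for k in("scene","side","wrist")])
for x in(.3,.35,.4,.45,.5):
    q=P[(abs(P[:,0]-x)<.02)&(P[:,2]>.085)&(P[:,1]>-.12)&(P[:,1]<.3)]; print("machine",x,len(q),q[:,1].min(initial=9), q[q[:,1]<q[:,1].min(initial=9)+.04,2].max(initial=0))
for y in(-.1,-.15,-.2,-.25,-.29):
    q=P[(abs(P[:,1]-y)<.01)&(P[:,2]>.012)&(P[:,2]<.06)&(P[:,0]>.485)&(P[:,0]<.6)]; print("laptop",y,q[:,0].min(initial=9),np.median(q[:,2]))
print(env.observe()["q"])
E
```

```text
[[ 0.4233 -0.3013]
 [ 0.4801 -0.2876]
 [ 0.4938 -0.3546]
 [ 0.4385 -0.366 ]] [ 0.4589 -0.3274]
-77.59496014156171 12.558831446011547 0.06742485518735221 0.05746915593937779
machine 0.3 25 0.2769690579666795 0.1902849065027254
machine 0.35 5371 -0.015104568116931838 0.1937480478701169
machine 0.4 3986 -0.0119761745838185 0.1933443670637628
machine 0.45 3597 -0.009382665479432672 0.19022878971168522
machine 0.5 7366 0.00025711005199957615 0.15677560627441112
laptop -0.1 0.5174934183148185 0.027270725661412976
laptop -0.15 0.520134183804569 0.027313618938176937
laptop -0.2 0.5225338571126671 0.02737911919885927
laptop -0.25 0.5264097453249184 0.027239184856973853
laptop -0.29 0.5283687660888324 0.027294333915411695
[-41.0307  17.5751  59.9295  -0.0017 102.4893 -31.3938]
```

Request:
jog_arm(plan="0 0 7.1 0 0 0 0; 0 0 7.1 0 0 0 0; 0 0 7.1 0 0 0 0; 0 0 7.1 0 0 0 0; 0 0 7.1 0 0 0 0; 0 0 7.1 0 0 0 0; 0 0 7.1 0 0 0 0; 0 0 7.1 0 0 0 0; 0 0 7.1 0 0 0 0; 0 0 7.1 0 0 0 0")

```text
time_s: 5.68
position: [0.4747, -0.2574, 0.3598]
tool_rot: [[0.988, 0.157, -0.0], [0.157, -0.988, 0.0], [-0.0, -0.0, -1.0]]
ft_force: [-0.2, 0.4, -0.4]
grip_width: 0.0853
gripper_force: 0.0
```

Request:
jog_arm(plan="0 0 7.1 0 0 0 0; 0 0 7.1 0 0 0 0; 0 0 7.1 0 0 0 0; 0 0 7.1 0 0 0 0; 0 0 7.1 0 0 0 0; 0 0 7.1 0 0 0 0; 0 0 7.1 0 0 0 0; 0 0 7.1 0 0 0 0; 0 0 7.1 0 0 0 0; 0 0 7.1 0 0 0 0")

```text
time_s: 6.52
position: [0.4747, -0.2574, 0.3599]
tool_rot: [[0.47, -0.883, -0.0], [-0.883, -0.47, 0.0], [-0.0, 0.0, -1.0]]
ft_force: [-0.2, 0.1, 0.1]
grip_width: 0.0856
gripper_force: 0.0
```

Request:
jog_arm(plan="0 0 7.1 0 0 0 0; 0 0 7.1 0 0 0 0; 0 0 7.1 0 0 0 0; 0 0 7.1 0 0 0 0; 0 0 7.1 0 0 0 0; 0 0 0 -3.5 0 2 0; 0 0 0 -3.5 1 3 0; 0 0 0 -3 1 3 0; 0 0 0 -2 0 3 0; 0 0 0 0 0 0 0")

```text
time_s: 7.35
position: [0.4685, -0.1371, 0.2501]
tool_rot: [[-0.121, -0.993, -0.008], [-0.993, 0.121, 0.005], [-0.004, 0.008, -1.0]]
ft_force: [0.0, 0.9, -0.0]
grip_width: 0.0854
gripper_force: 0.0
```

```bash
python3 - <<'E'
from h import *
np.set_printoptions(precision=4,suppress=True)
im=imaging.get_image("wrist"); save(im,"w2.png")
s=env.observe(); R=np.array(s["tool_rot"]); p=np.array(s["position"])
print(p)
Z=dict(sled_grip=.042,sled=0,sled_seat=.015,dock=0,pot_mid=.036)
for q in Z:
    for r in models.tip_of("wrist",q)[:1]: print(q,round(r["confidence"],2),np.round(r["at"]),at_z(im,r["at"],Z[q]))
r=models.outline_of("wrist","sled")[0]
C=cloud(im,r["region"])
for lo,hi in((.012,.028),(.055,.067)):
    S=C[(C[:,2]>lo)&(C[:,2]<hi)]; 
    if hi>.06: S=S[S[:,1]<-.1]
    print(lo,len(S),S.mean(0),cv2.minAreaRect((S[:,:2]*1000).astype(np.float32)))
    if hi>.06: g=cv2.minAreaRect((S[:,:2]*1000).astype(np.float32))[0]; print("tool delta",R.T@(np.array([g[0]/1000,g[1]/1000,.045-.019])-p))
E
```

```text
[ 0.4697 -0.1394  0.2529]
sled_grip 0.68 [340. 180.] [ 0.4473 -0.1208  0.042 ]
sled 0.74 [339. 171.] [ 0.4468 -0.1207  0.    ]
sled_seat 0.82 [343. 129.] [ 0.4378 -0.1707  0.015 ]
dock 0.4 [338. 235.] [ 0.4565 -0.0407  0.    ]
pot_mid 0.72 [339. 232.] [ 0.4545 -0.0586  0.036 ]
0.012 3405 [ 0.4427 -0.1487  0.0207] ((445.8544921875, -122.64781951904297), (189.62417602539062, 59.981685638427734), 82.29288482666016)
0.055 327 [ 0.4468 -0.1194  0.0641] ((446.7392272949219, -118.65193176269531), (15.732644081115723, 19.088388442993164), 83.76853942871094)
tool delta [-0.0174  0.0243  0.227 ]
```

View pics/w2.png

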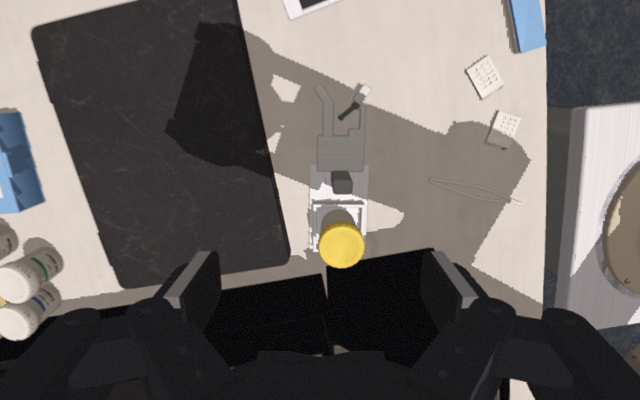

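The view shows the post at (342,182), the pot behind it at (342,243), and the fork with its dark latch at (350,105). Fingers straddle the line of the post, and the way down is free.

Request:
jog_arm(plan="0 0 0 -1 1.4 2 0; 0 0 0 -0.7 1 3 0; 0 0 0 0 0 3.5 0; 0 0 0 0 0 3.5 0; 0 0 0 0 0 2.5 0; 0 0 0 0 0 0 0; 0 0 0 0 0 0 0; 0 0 0 0 0 0 0")

```text
time_s: 8.37
position: [0.45, -0.1224, 0.1114]
tool_rot: [[-0.125, -0.992, 0.002], [-0.992, 0.125, -0.001], [0.001, -0.003, -1.0]]
ft_force: [0.6, 0.2, 0.1]
grip_width: 0.0852
gripper_force: 0.0
```

```bash
python3 - <<'E'
from h import *
np.set_printoptions(precision=4,suppress=True)
im=imaging.get_image("wrist"); save(im,"w3.png")
s=env.observe(); R=np.array(s["tool_rot"]); p=np.array(s["position"]);print(p,R[:,0])
C=cloud(im)
S=C[(C[:,2]>.058)&(C[:,2]<.068)&(abs(C[:,0]-.447)<.02)&(C[:,1]<-.1)&(C[:,1]>-.14)]
g=cv2.minAreaRect((S[:,:2]*1000).astype(np.float32)); print(len(S),g,"delta",R.T@(np.array([g[0][0]/1000,g[0][1]/1000,.026])-p))
F=C[(C[:,2]>.018)&(C[:,2]<.0235)&(abs(C[:,0]-.445)<.05)&(C[:,1]<-.13)]; print("hook",cv2.minAreaRect((F[:,:2]*1000).astype(np.float32)))
E
```

```text
[ 0.4501 -0.1223  0.1116] [-0.1246 -0.9922  0.0014]
881 ((446.2798156738281, -118.28984832763672), (16.151033401489258, 19.41563606262207), 83.05638885498047) delta [-0.0036  0.0045  0.0855]
hook ((437.58782958984375, -172.9221954345703), (90.35910034179688, 59.59400939941406), 85.50834655761719)
```

Request:
jog_arm(plan="0 0 0 -0.3 0.4 1.5 0; 0 0 0 0 0 3 0; 0 0 0 0 0 2.5 0; 0 0 0 0 0 1.5 0; 0 0 0 0 0 0 0; 0 0 0 0 0 0 160; 0 0 0 0 0 0 255; 0 0 0 0 0 0 255; 0 0 0 0 0 0 255; 0 0 0 0 0 0 255", grip_force=50)

```text
time_s: 9.25
position: [0.4457, -0.1182, 0.0255]
tool_rot: [[-0.124, -0.992, 0.001], [-0.992, 0.124, -0.001], [0.001, -0.001, -1.0]]
ft_force: [0.5, -0.6, -1.3]
grip_width: 0.0256
gripper_force: 0.0
```

Request:
jog_arm(plan="0 0 0 0 0 0 255; 0 0 0 0 0 0 255; 0 0 0 0 0 0 255; 0 0 0 0 0 0 255; 0 0 0 0 0 0 255")

```text
time_s: 9.67
position: [0.4459, -0.1183, 0.0256]
tool_rot: [[-0.124, -0.992, 0.002], [-0.992, 0.124, -0.001], [0.001, -0.002, -1.0]]
ft_force: [-0.1, 1.4, 7.2]
grip_width: 0.019
gripper_force: 49.1
```

Request:
jog_arm(plan="0 0 0 0.4 0 -0.05 255; 0 0 0 1 0.1 0 255; 0 0 0 1.2 0.1 0 255; 0 0 0 1.2 0.1 0 255; 0 0 -3 1 0.1 0 255; 0 0 -4 0.4 0.1 0 255; 0 0 -4 0 0 0 255; 0 0 -4 0 0 0 255; 0 0 -3 0 0 0 255; 0 0 -2.5 0 0 0 255")

```text
time_s: 10.5
position: [0.4343, -0.1697, 0.0255]
tool_rot: [[0.233, -0.972, 0.001], [-0.972, -0.233, -0.001], [0.001, -0.0, -1.0]]
ft_force: [-0.4, -0.8, 2.3]
grip_width: 0.0194
gripper_force: 49.8
```

Request:
jog_arm(plan="0 0 0 0 0 0 255; 0 0 0 0 0 0 255; 0 0 0 0 0 0 255")

```text
time_s: 10.75
position: [0.4343, -0.1697, 0.0256]
tool_rot: [[0.23, -0.973, 0.001], [-0.973, -0.23, -0.001], [0.001, -0.0, -1.0]]
ft_force: [-2.2, -3.2, 5.8]
grip_width: 0.0194
gripper_force: 50.2
```

```bash
cat > look.py <<'E'
from h import *
import sys
np.set_printoptions(precision=4,suppress=True)
im=imaging.get_image("wrist"); save(im,sys.argv[1])
s=env.observe(); R=np.array(s["tool_rot"]); p=np.array(s["position"])
print(p,R[:,0],np.degrees(np.arctan2(R[1,0],R[0,0])),s["ft_force"])
def rel(a): return R.T@(np.r_[a,p[2]]-p)
C=cloud(im); print("cloud",len(C))
h=C[(C[:,2]>.031)&(C[:,2]<.042)&(np.hypot(C[:,0]-.459,C[:,1]+.327)<.03)]
(c,r)=cv2.minEnclosingCircle((h[:,:2]*1000).astype(np.float32)); print("head",len(h),h[:,2].mean(),h.mean(0),c,r,"rel",rel(np.array(c)/1000))
for d in models.outline_of("wrist","dock")[:1]:
    cs,_=cv2.findContours(d["region"].astype(np.uint8),0,2); k=max(cs,key=cv2.contourArea)[:,0]
    w=np.array([at_z(im,q,.004) for q in k]); print("dock",d["confidence"],d["bbox"],cv2.minAreaRect((w[:,:2]*1000).astype(np.float32)))
F=C[(C[:,2]>.0185)&(C[:,2]<.0235)]; L=(F-p)@R; L=L[(L[:,0]>.03)&(L[:,0]<.11)&(abs(L[:,1])<.04)]
for x in np.arange(.032,.105,.008):
    y=np.sort(L[abs(L[:,0]-x)<.003,1]); 
    if len(y)>5: g=np.diff(y); i=g.argmax(); print("x",round(x,3),"edges",y[0],y[-1],"gap",y[i],y[i+1],"mid",(y[0]+y[-1])/2,(y[i]+y[i+1])/2)
for q,z in(("sled_seat",.015),("pot_mid",.036),("dock",0)):
    for d in models.tip_of("wrist",q)[:1]: print(q,d["confidence"],np.round(d["at"]),at_z(im,d["at"],z),rel(at_z(im,d["at"],z)[:2]))
E
python3 look.py w4.png
```

```text
[ 0.4343 -0.1696  0.0255] [ 0.2301 -0.9732  0.0012] -76.69525251442204 [-1.8562 -3.7372  6.492 ]
cloud 254949
head 0 nan [nan nan nan] (0.0, 0.0) 0.0 rel [-0.265   0.3836 -0.0004]
x 0.032 edges -0.02529772142064404 0.02656899271748082 gap 0.00031669190485426136 0.0007555139713238561 mid 0.0006356356484183909 0.0005361029380890587
x 0.04 edges -0.02504169499690075 0.026795194145906885 gap 0.00031044991779188646 0.0007418623534956153 mid 0.000876749574503068 0.0005261561356437509
x 0.048 edges -0.023894044158910405 0.026678245869103022 gap -0.021233305565366727 -0.020282476885637793 mid 0.0013921008550963083 -0.02075789122550226
x 0.056 edges -0.019296452404605473 0.026821683397088746 gap -0.0073921815337962245 0.0206657281687273 mid 0.0037626154962416367 0.0066367733174655386
x 0.064 edges -0.019402356419730277 0.026840208785254085 gap 0.006236385681832994 0.020658335362358952 mid 0.0037189261827619037 0.013447360522095973
x 0.072 edges -0.019180721302306334 0.0269467174568308 gap -0.0072233295423838675 0.0019743163705164225 mid 0.0038829980772622334 -0.0026245065859337225
x 0.08 edges -0.02172377762950614 0.026654717089691672 gap -0.0072354674540836845 0.011681654529317654 mid 0.0024654697300927654 0.0022230935376169846
x 0.088 edges -0.026870105786164795 0.02910963045692994 gap -0.011138592590641322 0.013779264421884506 mid 0.0011197623353825722 0.0013203359156215922
x 0.096 edges -0.029237120597600055 0.031022117154750048 gap -0.01667860905307873 0.018770920858595812 mid 0.0008924982785749967 0.0010461559027585415
sled_seat 0.97 [320. 143.] [ 0.4458 -0.2191  0.015 ] [0.0508 0.0002 0.0001]look.py:10: RuntimeWarning: Mean of empty slice.
  (c,r)=cv2.minEnclosingCircle((h[:,:2]*1000).astype(np.float32)); print("head",len(h),h[:,2].mean(),h.mean(0),c,r,"rel",rel(np.array(c)/1000))
  ret = ret.dtype.type(ret / rcount)
  ret = um.true_divide(
```

View pics/w4.png

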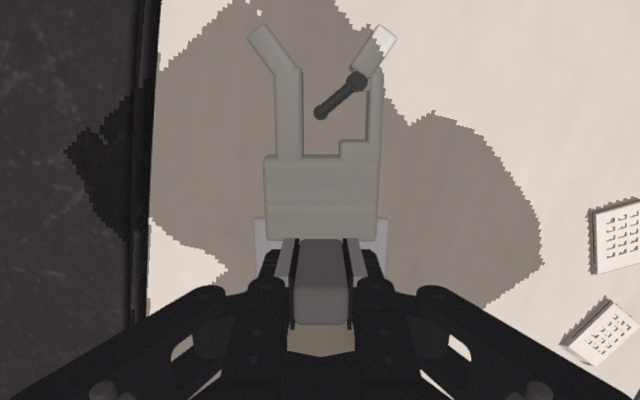

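The hook lies straight ahead of the gripper. The slot's left wall is at column 300, the latch runs from (358,80) to (320,112) and is shut, and the tips are at (258,35) and (385,40). The dock is not in view yet.

Request:
jog_arm(plan="0 0 0 0.8 0.5 0 255; 0 0 0 1.2 0.6 0 255; 0 0 0 1.2 0 0 255; 0 0 0 1.2 0 0 255; 0 0 0 0.8 0 0 255; 0 0 0 0 0 0 255; 0 0 0 0 0 0 255; 0 0 0 0 0 0 255")

```text
time_s: 11.67
position: [0.4351, -0.2221, 0.0255]
tool_rot: [[0.23, -0.973, -0.001], [-0.973, -0.23, 0.0], [-0.001, 0.001, -1.0]]
ft_force: [-3.1, 0.0, 7.4]
grip_width: 0.0189
gripper_force: 50.6
```

```bash
python3 look.py w5.png 2>&1 | grep -v -i warn
```

```text
[ 0.4351 -0.2221  0.0255] [ 0.23   -0.9732 -0.0005] -76.70313932070121 [-3.4491 -0.5661  8.194 ]
cloud 254998
head 1315 0.03603751071380175 [ 0.4571 -0.3201  0.036 ] (457.92193603515625, -323.7738952636719) 10.886878967285156 rel [ 0.1042  0.0012 -0.    ]
dock 0.82 [322.0, 45.0, 138.8, 90.1] ((455.3747253417969, -313.07391357421875), (60.03413009643555, 38.43524169921875), 13.369213104248047)
x 0.032 edges -0.025147375463422807 0.026404392653433365 gap 0.00032899146249359637 0.0007702695934652405 mid 0.0006285085950052793 0.0005496305279794184
x 0.04 edges -0.025220947331064097 0.026292438225217287 gap 0.0003234052288700768 0.0007562838973048762 mid 0.0005357454470765952 0.0005398445630874764
x 0.048 edges -0.019058595593422357 0.026340613357424554 gap -0.00758185882445014 0.008608873578699402 mid 0.0036410088820010983 0.0005135073771246313
x 0.056 edges -0.019276638002574304 0.02642806535851945 gap -0.007522017256510171 0.020523198611173524 mid 0.0035757136779725734 0.0065005906773316765
x 0.064 edges -0.018985053636837296 0.02632146741995262 gap 0.005414371400367299 0.020528350085574673 mid 0.0036682068915576613 0.012971360742970986
x 0.072 edges -0.01918626693401772 0.026158359406176033 gap -0.008119156381308997 0.005377400201616565 mid 0.003486046236079156 -0.0013708780898462163
x 0.08 edges -0.022160956452244834 0.025783759579403258 gap -0.008027391825905145 0.012741779841091564 mid 0.0018114015635792118 0.00235719400759321
x 0.088 edges -0.028055020816890753 0.02898602434686309 gap -0.013333503338319829 0.0151642965658898 mid 0.00046550176498616827 0.0009153966137849853
x 0.096 edges -0.027883106172487074 0.028478144955374114 gap -0.019736590443411448 0.020247797004721135 mid 0.0002975193914435195 0.0002556032806548432
sled_seat 0.64 [321. 144.] [ 0.4459 -0.2716  0.015 ] [ 0.0507  0.0009 -0.    ]
dock 0.7 [317.  39.] [ 0.4587 -0.3159  0.    ] [ 0.0967 -0.0013 -0.    ]
```

View pics/w5.png

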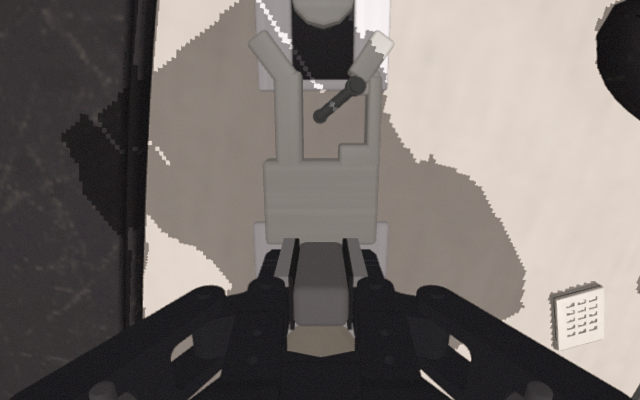

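The dock is dead ahead and parallel: plate edges at columns 258 and 388, head at (322,10) and slot centre at 324. The pin is in line with the hook's slot to within 1 mm.

Request:
jog_arm(plan="0 0 0 0.6 0.03 0 255; 0 0 0 0.9 0 0 255; 0 0 0 0.6 0 0 255; 0 0 0 0.3 0 0 255; 0 0 0 0 0 0 255; 0 0 0 0 0 0 255; 0 0 0 0 0 0 255")

```text
time_s: 12.5
position: [0.4401, -0.2442, 0.0255]
tool_rot: [[0.23, -0.973, -0.001], [-0.973, -0.23, 0.003], [-0.003, 0.001, -1.0]]
ft_force: [-2.7, 6.2, 12.0]
grip_width: 0.0192
gripper_force: 51.1
```

```bash
python3 look.py w6.png 2>&1 | grep -E "^\[|head|dock|x 0.08|x 0.09"
```

```text
[ 0.4401 -0.2442  0.0255] [ 0.2299 -0.9732 -0.0032] -76.70930841935346 [-2.7971  5.887  11.5076]
head 3376 0.03622120641780884 [ 0.4585 -0.3269  0.0362] (458.623291015625, -326.9469299316406) 11.98069953918457 rel [ 0.0848  0.001  -0.0003]
dock 0.86 [320.1, 69.7, 139.3, 139.3] ((458.1468200683594, -323.9911804199219), (60.22665786743164, 60.9594612121582), 13.364533424377441)
x 0.08 edges -0.02170894307708457 0.022332674942873283 gap -0.009321595860603287 0.013316063404116082 mid 0.00031186593289435696 0.0019972337717563977
x 0.088 edges -0.02353234508064382 0.023809270918509828 gap -0.014997789284043096 0.017141729670071444 mid 0.00013846291893300326 0.0010719701930141743
dock 0.69 [320.  92.] [ 0.4565 -0.3155  0.    ] [ 0.0732  0.0004 -0.0002]
```

View pics/w6.png

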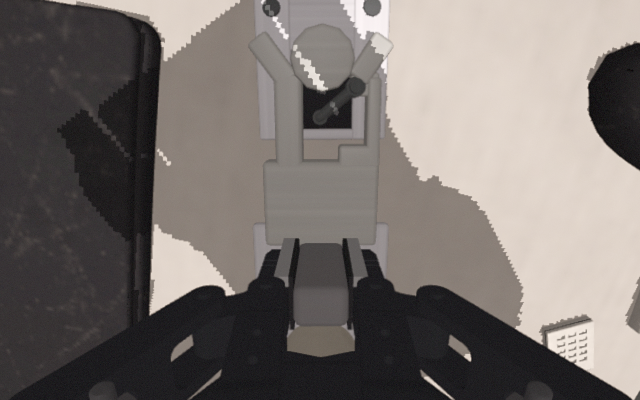

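The head (322,57) is seen whole and sits centred in the fork's mouth, 85 mm ahead of the grip. About 33 mm is left to go. I'll ease the downward load and go on in small steps.

Request:
jog_arm(plan="0 0 0 0 0.03 -0.05 255; 0 0 0 0.3 0 0 255; 0 0 0 0.3 0 0 255; 0 0 0 0.2 0 0 255; 0 0 0 0.1 0 0 255; 0 0 0 0 0 0 255; 0 0 0 0 0 0 255")

```text
time_s: 13.33
position: [0.442, -0.2535, 0.0256]
tool_rot: [[0.23, -0.973, -0.001], [-0.973, -0.23, 0.002], [-0.003, 0.001, -1.0]]
ft_force: [-0.8, 4.8, 5.4]
grip_width: 0.0191
gripper_force: 50.4
```

Request:
jog_arm(plan="0 0 0 0.2 0 0 255; 0 0 0 0.2 0 0 255; 0 0 0 0.1 0 0 255; 0 0 0 0 0 0 255; 0 0 0 0 0 0 255")

```text
time_s: 13.75
position: [0.4425, -0.2565, 0.0256]
tool_rot: [[0.23, -0.973, -0.003], [-0.973, -0.23, 0.006], [-0.006, 0.002, -1.0]]
ft_force: [-3.1, 12.2, 11.4]
grip_width: 0.0193
gripper_force: 51.1
```

Request:
jog_arm(plan="0 0 0 0.1 0 -0.04 255; 0 0 0 0.1 0 0 255; 0 0 0 0 0 0 255; 0 0 0 0 0 0 255")

```text
time_s: 14.08
position: [0.4427, -0.2588, 0.0256]
tool_rot: [[0.23, -0.973, -0.004], [-0.973, -0.23, 0.006], [-0.006, 0.002, -1.0]]
ft_force: [-4.0, 10.5, 7.9]
grip_width: 0.0192
gripper_force: 50.5
```

```bash
python3 look.py w7.png 2>&1 | grep -E "^\[|head|dock|x 0.0"
```

```text
[ 0.4427 -0.2588  0.0256] [ 0.23   -0.9732 -0.0065] -76.70195946561712 [-3.9606 10.7647  7.3254]
head 3105 0.036222929045957135 [ 0.4586 -0.3273  0.0362] (458.5956726074219, -327.042236328125) 11.927671432495117 rel [ 0.0701  0.0002 -0.0005]
dock 0.56 [319.5, 93.9, 140.6, 149.9] ((458.98492431640625, -330.1345520019531), (59.83378982543945, 62.514705657958984), 14.383888244628906)
x 0.032 edges -0.02512612599639184 0.02615201931128813 gap -0.00012449176708444318 0.00031701467359826344 mid 0.0005129466574481448 9.626145325691013e-05
x 0.04 edges -0.025115333479479942 0.026268794496897677 gap 0.00031700435786693397 0.0007514428616794414 mid 0.0005767305087088677 0.0005342236097731877
x 0.048 edges -0.018954750831165334 0.026168391140797345 gap -0.007974526475930202 0.0090457626013432 mid 0.0036068201548160057 0.0005356180627064987
x 0.056 edges -0.018327454473808884 0.025917924196902812 gap -0.007891547757964095 0.020762264741879533 mid 0.0037952348615469637 0.006435358491957719
x 0.064 edges -0.018466932736900674 0.02554608906542165 gap -0.010838343202146793 0.020742426908991782 mid 0.0035395781642604887 0.004952041853422495
x 0.072 edges -0.01830981434482071 0.025670010477793753 gap -0.013177009037850025 0.01269420381847051 mid 0.003680098066486521 -0.00024140260968975782
x 0.08 edges -0.020539239369711675 0.022820453136560795 gap -0.012607911435586318 0.01344398877907935 mid 0.0011406068834245598 0.00041803867174651597
dock 0.61 [316. 122.] [ 0.458  -0.3155  0.    ] [ 0.0587 -0.0019 -0.0004]
```

View pics/w7.png

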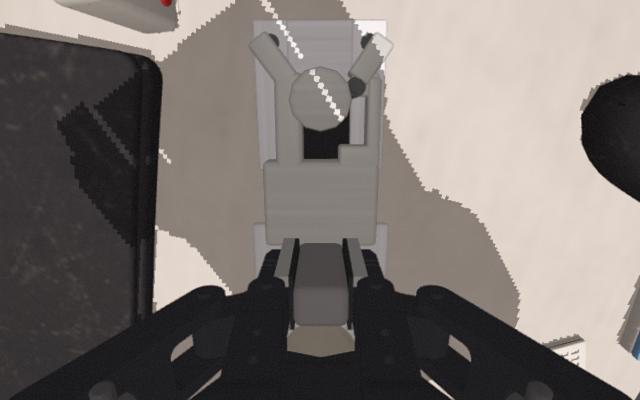

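The head (320,98) is inside the fork and pressing on the latch, still centred. About 18 mm remains.

Request:
jog_arm(plan="0 0 0 0.15 0 -0.02 255; 0 0 0 0.15 0 0 255; 0 0 0 0.1 0 0 255; 0 0 0 0 0 0 255; 0 0 0 0 0 0 255")

```text
time_s: 14.75
position: [0.4434, -0.2629, 0.0256]
tool_rot: [[0.23, -0.973, -0.004], [-0.973, -0.23, 0.005], [-0.006, 0.003, -1.0]]
ft_force: [-5.0, 8.6, 4.8]
grip_width: 0.0194
gripper_force: 50.2
```

Request:
jog_arm(plan="0 0 0 0.15 0 -0.02 255; 0 0 0 0.15 0 0 255; 0 0 0 0.1 0 0 255; 0 0 0 0 0 0 255; 0 0 0 0 0 0 255")

```text
time_s: 15.17
position: [0.4443, -0.2672, 0.0256]
tool_rot: [[0.23, -0.973, -0.004], [-0.973, -0.23, 0.005], [-0.006, 0.003, -1.0]]
ft_force: [-4.6, 5.9, 1.8]
grip_width: 0.0193
gripper_force: 49.8
```

Request:
jog_arm(plan="0 0 0 0.15 0 0 255; 0 0 0 0.15 0 0 255; 0 0 0 0.1 0 0 255; 0 0 0 0 0 0 255; 0 0 0 0 0 0 255")

```text
time_s: 15.58
position: [0.4453, -0.2716, 0.0256]
tool_rot: [[0.23, -0.973, -0.004], [-0.973, -0.23, 0.004], [-0.005, 0.003, -1.0]]
ft_force: [-5.2, 3.6, 0.6]
grip_width: 0.019
gripper_force: 49.6
```

Request:
jog_arm(plan="0 0 0 0.1 0 0 255; 0 0 0 0.1 0 0 255; 0 0 0 0.1 0 0 255; 0 0 0 0 0 0 255; 0 0 0 0 0 0 255")

```text
time_s: 16.0
position: [0.4464, -0.2761, 0.0257]
tool_rot: [[0.23, -0.973, -0.003], [-0.973, -0.23, 0.001], [-0.001, 0.003, -1.0]]
ft_force: [-5.5, -3.4, -3.1]
grip_width: 0.0195
gripper_force: 49.1
```

Request:
jog_arm(plan="0 0 0 0.1 0.04 0.02 255; 0 0 0 0.05 0 0 255; 0 0 0 0 0 0 255; 0 0 0 0 0 0 255")

```text
time_s: 16.33
position: [0.4476, -0.2774, 0.026]
tool_rot: [[0.231, -0.973, -0.0], [-0.973, -0.231, 0.0], [-0.0, 0.0, -1.0]]
ft_force: [-0.1, -0.7, -5.1]
grip_width: 0.0194
gripper_force: 49.3
```

```bash
python3 look.py w8.png 2>&1 | grep -E "^\[|head|x 0.0"
```

```text
[ 0.4476 -0.2774  0.0261] [ 0.231  -0.973  -0.0003] -76.64424460819416 [-0.155  -0.508  -5.5759]
head 2778 0.03615545965459956 [ 0.4587 -0.3276  0.0362] (458.67626953125, -327.1381530761719) 11.968222618103027 rel [ 0.051   0.0007 -0.    ]
x 0.032 edges -0.025419827447656976 0.02624458007898656 gap 0.000334204471842002 0.0007755276701499744 mid 0.00041237631566479194 0.0005548660709959882
x 0.04 edges -0.0252566576295319 0.026339809949295717 gap -0.005946756007641091 0.007436162769217526 mid 0.0005415761598819083 0.0007447033807882176
x 0.048 edges -0.01920019961656067 0.026408390488668693 gap -0.011501390065774827 0.013422213794428452 mid 0.0036040954360540105 0.0009604118643268128
x 0.056 edges -0.019397485466843195 0.026353656635509603 gap -0.008340713889084705 0.020657194812424156 mid 0.003478085584333204 0.006158240461669726
x 0.064 edges -0.019102593737712063 0.026247107924848703 gap 0.005856018969709262 0.020547194965147085 mid 0.0035722570935683203 0.013201606967428173
x 0.072 edges -0.019233110350667763 0.026008173053912915 gap -0.007773371320270936 0.007919930173536186 mid 0.0033875313516225757 7.327942663262494e-05
x 0.08 edges -0.022628002359313573 0.025510473776297997 gap -0.008494251546572877 0.011634407313695356 mid 0.0014412357084922119 0.0015700778835612394
x 0.088 edges -0.028554757917913388 0.028280206142392874 gap -0.014214382291322875 0.01481363372269456 mid -0.00013727588776025687 0.0002996257156858426
x 0.096 edges -0.025961907056470793 0.02641958439344062 gap -0.021737373464894152 0.022742152261109982 mid 0.00022883866848491356 0.0005023893981079153
```

Request:
jog_arm(plan="0 0 0 0.1 0 0.03 255; 0 0 0 0 0 0.03 255; 0 0 0 0 0 0 255; 0 0 0 0 0 0 255")

```text
time_s: 16.92
position: [0.4478, -0.2784, 0.0257]
tool_rot: [[0.231, -0.973, -0.0], [-0.973, -0.231, 0.0], [-0.0, 0.0, -1.0]]
ft_force: [0.0, 1.2, -4.1]
grip_width: 0.0195
gripper_force: 49.3
```

Request:
jog_arm(plan="0 0 0 0.1 0 0 255; 0 0 0 0 0 0 255; 0 0 0 0 0 0 255; 0 0 0 0 0 0 255")

```text
time_s: 17.25
position: [0.4479, -0.2791, 0.0257]
tool_rot: [[0.231, -0.973, -0.0], [-0.973, -0.231, 0.001], [-0.001, 0.0, -1.0]]
ft_force: [-0.5, 2.2, -4.2]
grip_width: 0.0196
gripper_force: 49.4
```

Request:
jog_arm(plan="0 0 0 0.1 0 0.03 255; 0 0 0 0 0 0 255; 0 0 0 0 0 0 255; 0 0 0 0 0 0 255")

```text
time_s: 17.58
position: [0.448, -0.2793, 0.0256]
tool_rot: [[0.231, -0.973, -0.001], [-0.973, -0.231, 0.002], [-0.002, 0.0, -1.0]]
ft_force: [-0.9, 7.2, 1.0]
grip_width: 0.019
gripper_force: 50.3
```

Request:
jog_arm(plan="0 0 0 0.1 0 0.03 255; 0 0 0 0 0 0 255; 0 0 0 0 0 0 255; 0 0 0 0 0 0 255")

```text
time_s: 17.92
position: [0.4479, -0.2793, 0.0256]
tool_rot: [[0.231, -0.973, -0.001], [-0.973, -0.231, 0.004], [-0.004, 0.001, -1.0]]
ft_force: [-1.9, 11.0, 7.8]
grip_width: 0.0195
gripper_force: 51.0
```

```bash
python3 look.py w9.png 2>&1 | grep -E "^\[|head|x 0.0[67]"; python3 -c "
import cv2;a=cv2.imread('pics/w9.png')[0:200,220:420];cv2.imwrite('pics/w9c.png',cv2.resize(a,None,fx=3,fy=3))"
```

```text
[ 0.448  -0.2794  0.0256] [ 0.2312 -0.9729 -0.0037] -76.63440743334279 [-2.0857 10.898   7.2986]
head 2769 0.03617172253420496 [ 0.4587 -0.3276  0.0362] (458.5005187988281, -327.1043395996094) 11.960381507873535 rel [ 0.0489  0.0008 -0.0002]
x 0.064 edges -0.018572257332531417 0.025601169324174656 gap 0.0011410519504695832 0.02081275433081724 mid 0.0035144559958216193 0.010976903140643412
x 0.072 edges -0.019199280818186205 0.0247470217925296 gap -0.008954804119244947 0.012040824957945668 mid 0.0027738704871716965 0.00154301041935036
```

View pics/w9c.png

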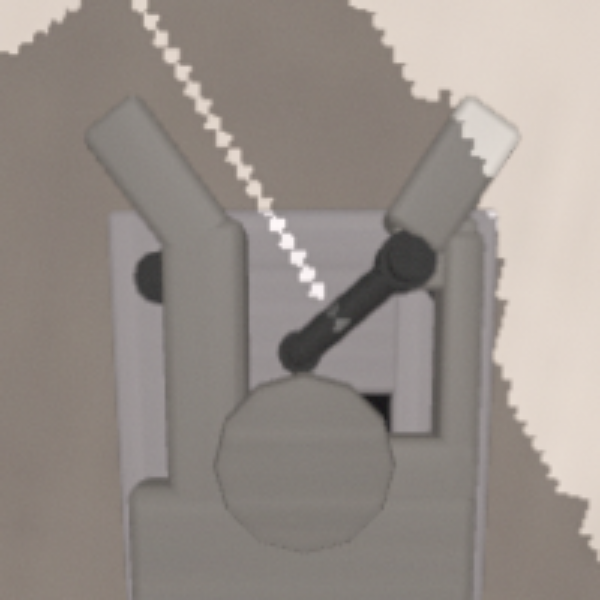

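The pin is at the bottom of the slot (contact 11 N). The latch runs straight from its hinge (410,260) to its tip (300,352), shut behind the head. Next is the pull-back test.

Request:
jog_arm(plan="0 0 0 -0.15 0 -0.03 255; 0 0 0 -0.15 0 0 255; 0 0 0 -0.15 0 0 255; 0 0 0 -0.15 0 0 255; 0 0 0 0 0 0 255; 0 0 0 0 0 0 255")

```text
time_s: 18.67
position: [0.4473, -0.2758, 0.0256]
tool_rot: [[0.231, -0.973, 0.001], [-0.973, -0.231, -0.001], [0.001, -0.0, -1.0]]
ft_force: [0.6, -0.7, -2.4]
grip_width: 0.0193
gripper_force: 49.6
```

Request:
jog_arm(plan="0 0 0 -0.1 0 0 255; 0 0 0 -0.1 0 0 255; 0 0 0 0 0 0 255; 0 0 0 0 0 0 255")

```text
time_s: 19.0
position: [0.4469, -0.274, 0.0256]
tool_rot: [[0.231, -0.973, 0.001], [-0.973, -0.231, -0.001], [0.001, -0.0, -1.0]]
ft_force: [0.9, -3.4, -1.8]
grip_width: 0.019
gripper_force: 49.5
```

Request:
jog_arm(plan="0 0 0 -0.1 0 0 255; 0 0 0 -0.1 0 0 255; 0 0 0 0 0 0 255; 0 0 0 0 0 0 255")

```text
time_s: 19.33
position: [0.4469, -0.2735, 0.0256]
tool_rot: [[0.231, -0.973, 0.002], [-0.973, -0.231, -0.004], [0.004, -0.001, -1.0]]
ft_force: [1.0, -9.2, -6.3]
grip_width: 0.0195
gripper_force: 49.2
```

Request:
jog_arm(plan="0 0 0 -0.1 0 0 255; 0 0 0 0 0 0 255; 0 0 0 0 0 0 255")

```text
time_s: 19.58
position: [0.4469, -0.2733, 0.0256]
tool_rot: [[0.231, -0.973, 0.003], [-0.973, -0.231, -0.005], [0.005, -0.001, -1.0]]
ft_force: [1.4, -14.0, -8.4]
grip_width: 0.0195
gripper_force: 49.2
```

The latch stopped the pin about 6 mm back and bore 9 N, then 14 N, with almost no further movement. Now I'll relax the pull and release.

Request:
jog_arm(plan="0 0 0 0 0 0 255; 0 0 0 0.15 0 0 255; 0 0 0 0.15 0 0 255; 0 0 0 0.1 0 0.02 255; 0 0 0 0 0 0 255; 0 0 0 0 0 0 255")

```text
time_s: 20.08
position: [0.447, -0.2741, 0.0255]
tool_rot: [[0.231, -0.973, 0.0], [-0.973, -0.231, 0.0], [-0.0, -0.0, -1.0]]
ft_force: [1.0, 1.3, 5.0]
grip_width: 0.0193
gripper_force: 51.1
```

Request:
jog_arm(plan="0 0 0 0 0 0 120; 0 0 0 0 0 0 60; 0 0 0 0 0 0 0; 0 0 0 0 0 0 0; 0 0 0 0 0 0 0; 0 0 0 0 0 0 0; 0 0 0 0 0 0 0; 0 0 0 0 0 0 0; 0 0 0 0 0 0 0; 0 0 0 0 0 0 0")

```text
time_s: 20.92
position: [0.4469, -0.2745, 0.0252]
tool_rot: [[0.231, -0.973, -0.0], [-0.973, -0.231, 0.0], [-0.0, -0.0, -1.0]]
ft_force: [0.3, 1.0, -0.7]
grip_width: 0.0852
gripper_force: 0.0
```

Request:
jog_arm(plan="0 0 0 0 0 -1 0; 0 0 0 0 0 -2 0; 0 0 0 0 0 -3 0; 0 0 0 0 0 -3.5 0; 0 0 0 0 0 -3.5 0; 0 0 0 0 0 -3 0; 0 0 0 0 0 -3 0; 0 0 0 0 0 -2 0; 0 0 0 0 0 0 0; 0 0 0 0 0 0 0")

```text
time_s: 21.75
position: [0.4469, -0.2745, 0.2365]
tool_rot: [[0.231, -0.973, 0.002], [-0.973, -0.231, -0.002], [0.002, -0.001, -1.0]]
ft_force: [0.8, -0.4, -0.4]
grip_width: 0.0856
gripper_force: 0.0
```

```bash
python3 - <<'E'
from h import *
np.set_printoptions(precision=4,suppress=True)
for c in("wrist","side","scene"):
    im=imaging.get_image(c); 
    for q,z in(("sled_grip",.042),("sled_seat",.015),("pot_mid",.036),("timer",0),("spare_pot",0)):
        for d in models.tip_of(c,q)[:1]: print(c,q,round(d["confidence"],2),at_z(im,d["at"],z))
    C=cloud(im); m=C[(abs(C[:,0]-.45)<.06)&(C[:,1]<-.15)&(C[:,1]>-.36)]
    l=m[(m[:,2]>.068)&(m[:,2]<.076)&(m[:,1]>-.26)]; print(c,"lid",len(l),l.mean(0),l[:,2].std())
    p=m[(m[:,2]>.058)&(m[:,2]<.067)&(m[:,1]<-.255)&(m[:,1]>-.3)]; print("post",len(p),p.mean(0))
    h=m[(m[:,2]>.032)&(m[:,2]<.04)&(m[:,1]<-.31)]; print("head",h.mean(0))
    k=m[(m[:,2]>.018)&(m[:,2]<.024)&(m[:,1]<-.29)]; A=np.c_[k[:,:2],np.ones(len(k))]; print("hook plane",np.linalg.lstsq(A,k[:,2],rcond=None)[0],k[:,2].mean())
print(env.observe()["position"],env.observe()["grip_width"],env.observe()["ft_force"])
E
```

```text
wrist sled_grip 0.72 [ 0.445  -0.2744  0.042 ]
wrist sled_seat 0.62 [ 0.4604 -0.3218  0.015 ]
wrist pot_mid 0.66 [ 0.4341 -0.2111  0.036 ]
wrist timer 0.56 [ 0.5486 -0.3669  0.    ]
wrist spare_pot 0.64 [ 0.6185 -0.3594  0.    ]
wrist lid 1819 [ 0.4329 -0.2152  0.074 ] 0.0011752339065639918
post 356 [ 0.4467 -0.2747  0.0647]
head [ 0.459  -0.3276  0.0362]
hook plane [-0.0109  0.0275  0.0334] 0.01985720416829172
side sled_grip 0.88 [ 0.4488 -0.2771  0.042 ]
side pot_mid 0.72 [ 0.4382 -0.2757  0.036 ]
side timer 0.85 [ 0.5551 -0.3706  0.    ]
side spare_pot 0.9 [ 0.6169 -0.3648  0.    ]
side lid 313 [ 0.4322 -0.2196  0.0737] 0.001559474882595073
post 76 [ 0.4452 -0.2767  0.0643]
head [ 0.4585 -0.3299  0.0362]
hook plane [-0.0115  0.0237  0.033 ] 0.020303596980236382
scene sled_grip 0.73 [ 0.4498 -0.2766  0.042 ]
scene sled_seat 0.68 [ 0.4604 -0.3162  0.015 ]
scene pot_mid 0.8 [ 0.4328 -0.2091  0.036 ]
scene timer 0.93 [ 0.5494 -0.3658  0.    ]
scene spare_pot 0.56 [ 0.6095 -0.3674  0.    ]
scene lid 381 [ 0.4291 -0.215   0.0739] 0.0018010105461416528
post 85 [ 0.444  -0.274   0.0642]
head [ 0.4572 -0.3266  0.0361]
hook plane [-0.0027  0.0293  0.0307] 0.02028645684914685
[ 0.4469 -0.2745  0.2352] 0.08532737600206873 [ 1.0655  0.2148 -0.1639]
```

```bash
python3 - <<'E'
from h import *
np.set_printoptions(precision=4,suppress=True)
im=imaging.get_image("wrist"); save(im,"w10.png"); C=cloud(im)
def fit(n,k):
    for _ in range(3):
        A=np.c_[k[:,:2]-k[:,:2].mean(0),np.ones(len(k))]; s=np.linalg.lstsq(A,k[:,2],rcond=None)[0]; r=k[:,2]-A@s; k=k[abs(r)<.0015] if n!="x" else k
    print(n,len(k),"slope deg",np.degrees(s[:2]),"z",s[2],"res",r.std(),"range",k[:,2].min(),k[:,2].max())
d=np.hypot(C[:,0]-.4329,C[:,1]+.2148)
fit("lid",C[(d<.021)&(C[:,2]>.06)&(C[:,2]<.09)])
X=np.array([.231,-.973]);Y=np.array([.973,.231]); L=C[:,:2]-[.4469,-.2745]; lx=L@X; ly=L@Y
fit("hookbase",C[(lx>.016)&(lx<.038)&(abs(ly)<.022)&(C[:,2]>.01)&(C[:,2]<.03)])
fit("posttop",C[(abs(lx)<.007)&(abs(ly)<.009)&(C[:,2]>.055)&(C[:,2]<.08)])
for x0,x1,y0,y1,n in((-.095,-.088,-.03,.03,"rear wall"),(-.036,-.03,-.03,.03,"front wall"),(-.09,-.03,.029,.033,"left wall"),(-.09,-.03,-.033,-.029,"right wall")):
    k=C[(lx>x0)&(lx<x1)&(ly>y0)&(ly<y1),2]; print(n,len(k),np.percentile(k,[10,50,90,97]))
b=C[(abs(lx)<.05)&(abs(abs(ly)-.055)<.01),2]; print("bench",np.median(b))
E
python3 -c "
import cv2;a=cv2.imread('pics/w10.png');print(a.shape)"
```

```text
lid 1339 slope deg [-0.5487  2.2551] z 0.07416984370873622 res 0.0006424042089221529 range 0.0719490982515893 0.07632559633804353
hookbase 826 slope deg [-0.4229  2.1569] z 0.020328019114006213 res 0.0006645974661027093 range 0.01863244562058386 0.022044413122239037
posttop 254 slope deg [-0.7372  6.507 ] z 0.06534849907395697 res 0.0006674028122833183 range 0.06316649701629395 0.06738713213985426
rear wall 26 [0.0239 0.0245 0.0256 0.0259]
front wall 476 [0.0075 0.009  0.0218 0.0225]
left wall 131 [0.0078 0.0094 0.0229 0.0241]
right wall 145 [0.008  0.0102 0.024  0.0249]
bench 0.3014892732925042
(400, 640, 3)
```

The lid and hook both read tilted about 2°, with the rear high. I'll check that against the bench plane and the other cameras.

```bash
cat > tilt.py <<'E'
from h import *
np.set_printoptions(precision=4,suppress=True)
X=np.array([.231,-.973]);Y=np.array([.973,.231])
for c in("wrist","side","scene"):
    im=imaging.get_image(c); C=cloud(im); L=C[:,:2]-[.4469,-.2745]; lx=L@X; ly=L@Y
    def z(n,m,lo,hi):
        k=C[m&(C[:,2]>lo)&(C[:,2]<hi)]
        if len(k)<12: print(c,n,len(k)); return
        A=np.c_[(k[:,:2]-k[:,:2].mean(0))@X,(k[:,:2]-k[:,:2].mean(0))@Y,np.ones(len(k))]; s=np.linalg.lstsq(A,k[:,2],rcond=None)[0]
        print(c,n,len(k),"dz/dx,dy deg",np.degrees(s[:2]),"z",np.median(k[:,2]))
    z("bench",(lx>-.15)&(lx<.02)&(abs(ly)>.037)&(abs(ly)<.075),-.01,.008)
    z("lid",np.hypot(lx+.062,ly)<.019,.066,.085)
    z("hookbase",(lx>.016)&(lx<.036)&(abs(ly)<.02),.012,.03)
    z("post",(abs(lx)<.006)&(abs(ly)<.008),.058,.07)
    z("tips",(lx>.085)&(lx<.105)&(abs(ly)<.032)&(abs(ly)>.012),.011,.03)
    z("arms",(lx>.05)&(lx<.08)&(abs(ly)<.03)&(abs(ly)>.01),.012,.026)
    z("plate",(lx>.04)&(lx<.095)&(abs(ly)<.03),.0,.008)
E
python3 tilt.py
```

```text
wrist bench 8798 dz/dx,dy deg [-0.0104  0.0657] z 6.372579049032656e-05
wrist lid 1146 dz/dx,dy deg [-2.6675  0.0911] z 0.07411454792986863
wrist hookbase 729 dz/dx,dy deg [-2.3733 -0.2553] z 0.02040716354962885
wrist post 214 dz/dx,dy deg [-4.2808 -1.0049] z 0.0655524393606634
wrist tips 262 dz/dx,dy deg [-3.8396  0.2728] z 0.017404226252051624
wrist arms 556 dz/dx,dy deg [-0.5815 -0.1719] z 0.018507712160445194
wrist plate 1207 dz/dx,dy deg [-2.1973  0.1296] z 0.004138306710938955
side bench 2198 dz/dx,dy deg [ 0.0089 -0.0462] z 0.00031357651230962125
side lid 210 dz/dx,dy deg [-1.475  -0.2245] z 0.07439890611944461
side hookbase 168 dz/dx,dy deg [-4.5311 -0.6748] z 0.020717506143380637
side post 42 dz/dx,dy deg [1.6986 2.8401] z 0.06585904359434508
side tips 77 dz/dx,dy deg [-16.8475  -0.2009] z 0.017467213498564615
side arms 120 dz/dx,dy deg [0.4991 0.6562] z 0.018274947483167825
side plate 295 dz/dx,dy deg [-0.894   0.0329] z 0.004089585016430086
scene bench 2000 dz/dx,dy deg [-0.0039  0.1472] z 0.0004756001460686221
scene lid 238 dz/dx,dy deg [-2.402  -0.4406] z 0.07453187159126795
scene hookbase 172 dz/dx,dy deg [-2.4467 -0.7176] z 0.020849539749592694
scene post 47 dz/dx,dy deg [-15.4229   3.2586] z 0.06567742952599476
scene tips 78 dz/dx,dy deg [-11.9601   0.0541] z 0.017050121915294092
scene arms 145 dz/dx,dy deg [1.2806 1.4726] z 0.018374857115506904
scene plate 254 dz/dx,dy deg [-2.1641  0.0964] z 0.0040951802030236295
```

The tilt is real. The bench reads level, while the sled is pitched about 2.4° nose-down with its rear about 4 mm up, apparently caught on the pin. I'll regrasp, move the pin to mid-play and turn it flat.

Request:
jog_arm(plan="0 0 0 0 0 3 0; 0 0 0 0 0 4 0; 0 0 0 0 0 4 0; 0 0 0 0 0 4 0; 0 0 0 0 0 3 0; 0 0 0 0 0 2 0; 0 0 0 0 0 0.8 0; 0 0 0 0 0 0 0; 0 0 0 0 0 0 160; 0 0 0 0 0 0 255", grip_force=60)

```text
time_s: 23.68
position: [0.4476, -0.2751, 0.0287]
tool_rot: [[0.231, -0.973, 0.002], [-0.973, -0.231, -0.002], [0.002, -0.001, -1.0]]
ft_force: [-0.6, -0.1, -0.1]
grip_width: 0.064
gripper_force: 0.0
```

Request:
jog_arm(plan="0 0 0 0 0 0 255; 0 0 0 0 0 0 255; 0 0 0 0 0 0 255; 0 0 0 0 0 0 255; 0 0 0 0 0 0 255; 0 0 0 0 0 0 255; 0 0 0 0 0 0 255")

```text
time_s: 24.27
position: [0.4471, -0.2746, 0.0279]
tool_rot: [[0.231, -0.973, 0.001], [-0.973, -0.231, -0.001], [0.001, -0.001, -1.0]]
ft_force: [-0.6, 2.0, 6.5]
grip_width: 0.0191
gripper_force: 58.4
```

Request:
jog_arm(plan="0 0 0 0.1 0 -0.03 255; 0 0 0 0.1 0 0 255; 0 0 0 0 0 0 255; 0 0 0 0 0 0 255")

```text
time_s: 24.6
position: [0.4472, -0.2753, 0.028]
tool_rot: [[0.231, -0.973, -0.0], [-0.973, -0.231, 0.002], [-0.002, -0.0, -1.0]]
ft_force: [0.2, 6.8, 8.9]
grip_width: 0.019
gripper_force: 59.2
```

Request:
jog_arm(plan="0 0.8 0 -0.03 0 0 255; 0 0.8 0 -0.03 0 0 255; 0 0.8 0 -0.03 0 0 255; 0 0 0 0 0 0 255; 0 0 0 0 0 0 255")

```text
time_s: 25.02
position: [0.447, -0.2746, 0.0277]
tool_rot: [[0.231, -0.973, 0.009], [-0.972, -0.231, -0.039], [0.04, 0.0, -0.999]]
ft_force: [0.5, 7.1, 7.0]
grip_width: 0.0193
gripper_force: 58.6
```

```bash
python3 tilt.py | grep -E "lid|hookbase|tips"
```

```text
wrist lid 0
wrist hookbase 3644 dz/dx,dy deg [-0.3306  0.0628] z 0.021075338000021773
wrist tips 1393 dz/dx,dy deg [-1.4839  0.1241] z 0.020388667483444617
side lid 20 dz/dx,dy deg [1.3122 8.3335] z 0.0716228430671681
side hookbase 166 dz/dx,dy deg [-0.0058 -0.0613] z 0.021337714424850496
side tips 80 dz/dx,dy deg [-8.3873 -0.3476] z 0.020458174985841127
scene lid 239 dz/dx,dy deg [-0.2065 -0.0633] z 0.07221738940658173
scene hookbase 173 dz/dx,dy deg [-1.0869  0.258 ] z 0.021457327657976477
scene tips 95 dz/dx,dy deg [-8.5268  0.3279] z 0.01951244326100443
```

Request:
jog_arm(plan="0 0.6 0 -0.02 0 -0.03 255; 0 0 0 0 0 0 255; 0 0 0 0 0 0 255; 0 0 0 0 0 0 255")

```text
time_s: 25.5
position: [0.447, -0.2752, 0.0277]
tool_rot: [[0.231, -0.973, 0.012], [-0.972, -0.231, -0.05], [0.052, 0.0, -0.999]]
ft_force: [-0.4, 1.4, 0.2]
grip_width: 0.0194
gripper_force: 59.1
```

```bash
python3 tilt.py | grep -E "lid|hookbase|tips"; python3 look.py w11.png 2>&1 | grep -E "head|x 0.0[67]"
```

```text
wrist lid 0
wrist hookbase 3640 dz/dx,dy deg [ 0.1518 -0.0303] z 0.02127308623964956
wrist tips 1476 dz/dx,dy deg [-0.8617  0.0733] z 0.02119010973395434
side lid 20 dz/dx,dy deg [-0.9209 -3.4965] z 0.07101791673777968
side hookbase 170 dz/dx,dy deg [-1.4267  0.0129] z 0.02167935020058065
side tips 90 dz/dx,dy deg [-11.9243  -0.6725] z 0.021505238021333473
scene lid 244 dz/dx,dy deg [1.2651 0.7708] z 0.07148177576032239
scene hookbase 174 dz/dx,dy deg [-0.0737  0.147 ] z 0.021596469881226155
scene tips 108 dz/dx,dy deg [-12.625    0.0174] z 0.020330841711667214
head 2653 0.03617742057399371 [ 0.4586 -0.3274  0.0362] (458.698974609375, -327.1166687011719) 11.998048782348633 rel [0.0531 0.0006 0.0028]
x 0.064 edges -0.019661274443509815 0.026472881368206254 gap 0.009106638294986898 0.020387358264534926 mid 0.0034058034623482194 0.014746998279760913
x 0.072 edges -0.019564356170152952 0.026590307038033795 gap -0.0076004630157122475 0.005077875379836807 mid 0.0035129754339404216 -0.0012612938179377203
```

Request:
jog_arm(plan="0 0 0 0 0 0 120; 0 0 0 0 0 0 60; 0 0 0 0 0 0 0; 0 0 0 0 0 0 0; 0 0 0 0 0 0 0; 0 0 0 0 0 0 0; 0 0 0 0 0 0 0; 0 0 0 0 0 0 0; 0 0 0 0 0 0 0; 0 0 0 0 0 0 0")

```text
time_s: 26.73
position: [0.4471, -0.2754, 0.0278]
tool_rot: [[0.231, -0.973, 0.012], [-0.972, -0.231, -0.051], [0.052, 0.0, -0.999]]
ft_force: [0.2, 0.8, -0.6]
grip_width: 0.0855
gripper_force: 0.0
```

Request:
jog_arm(plan="0 0 0 0 0 -1 0; 0 0 0 0 0 -2 0; 0 0 0 0 0 -3 0; 0 -1 0 0 0 -3.5 0; 0 -1 0 0 0 -3.5 0; 0 -1 0 0 0 -3 0; 0 0 0 0 0 -3 0; 0 0 0 0 0 -2 0; 0 0 0 0 0 0 0; 0 0 0 0 0 0 0")

```text
time_s: 27.57
position: [0.4455, -0.2688, 0.2389]
tool_rot: [[0.231, -0.973, 0.002], [-0.973, -0.231, -0.002], [0.002, -0.001, -1.0]]
ft_force: [-0.6, -0.1, 0.2]
grip_width: 0.0854
gripper_force: 0.0
```

```bash
python3 tilt.py | grep -E "lid|hookbase|tips|arms"; python3 look.py w12.png 2>&1 | grep -E "^\[|head|pot"
```

```text
wrist lid 1108 dz/dx,dy deg [ 0.6869 -0.0338] z 0.0708999056148609
wrist hookbase 724 dz/dx,dy deg [-0.2568  0.1225] z 0.021230447515613426
wrist tips 285 dz/dx,dy deg [-1.0092  0.0837] z 0.02128789032500461
wrist arms 537 dz/dx,dy deg [2.1663 0.424 ] z 0.0212265199040908
side lid 232 dz/dx,dy deg [-0.3213  0.0596] z 0.07138104974574977
side hookbase 169 dz/dx,dy deg [0.6076 0.2969] z 0.02138352799868326
side tips 87 dz/dx,dy deg [-12.8188  -0.5629] z 0.021078968168821488
side arms 117 dz/dx,dy deg [3.6852 0.3142] z 0.020941152338059488
scene lid 236 dz/dx,dy deg [0.4798 0.3803] z 0.07156664568468768
scene hookbase 170 dz/dx,dy deg [0.8375 0.0209] z 0.021667432520246166
scene tips 107 dz/dx,dy deg [-11.8858   0.395 ] z 0.01994926605360159
scene arms 154 dz/dx,dy deg [3.9294 3.1802] z 0.020860636798088306
[ 0.4452 -0.2685  0.2366] [ 0.2311 -0.9729 -0.002 ] -76.63968842010793 [ 0.4084 -0.0957 -0.118 ]
head 444 0.03603754552258346 [ 0.4589 -0.3273  0.036 ] (458.86328125, -327.5244140625) 11.898509979248047 rel [ 0.0606  0.0003 -0.0001]
pot_mid 0.97 [318. 220.] [ 0.4336 -0.2134  0.036 ] [-0.0563 -0.0015  0.0001]
```

```bash
python3 -c "
from rig import job; print(job.close_job())"
```

```text
the job is handed in; nothing more can be done
None
```

The sled is hitched, lying flat with the pot in its pocket and the gripper clear. The latch shut behind the pin and held a 9–14 N pull-back; a 2° tilt left after first letting go was fixed by regrasping. Handed in at about 28 s, with no verdict shown.

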